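Turn the batch row round: filling stand to checking tray

TASK

Move the four filled containers from the steel stand into the white tray, one to a compartment, in the reverse order: the one nearest the robot on the stand goes into the compartment farthest from the robot, the next into the next, and the one farthest away into the nearest. Keep them upright, set them down gently without dropping them, and leave all four standing in the tray.

Things in the scene. Friction and masses are not known exactly. Their poses are not given: they have to be found in the camera images.
- slim_bottle: Slim round amber glass bottle with a white cap, 88 mm tall, 120 g. Straight body 36 mm in diameter to 60 mm up, shoulder to 70 mm, cap 25 mm in diameter. Grip it 38 mm above its base. Starts upright on a black disc of the stand. Origin: centre of its underside; z up its axis.
- square_bottle: White plastic bottle of square section, 76 mm tall, 90 g. Body 36 x 36 mm, 58 mm tall, flat sides facing its own x and y (at the start within 0.12 rad of those of the stand); round grey cap 27 mm in diameter. Grip two flat sides 38 mm above its base. Starts upright on a black disc of the stand. Origin: centre of its underside; z up its axis.
- canister: Round stainless steel canister, 66 mm tall, 180 g. Straight body 40 mm in diameter, 50 mm tall, lid 37 mm in diameter to 54 mm, then a 12 mm knob. Grip it 35 mm above its base. Starts upright on a black disc of the stand. Origin: centre of its underside; z up its axis.
- jar: Squat round ointment jar, the lowest: 48 mm tall, 130 g. Amber glass, 44 mm in diameter to 32 mm up, then a white lid 45 mm in diameter. Grip it 34 mm above its base. Starts upright on a black disc of the stand. Origin: centre of its underside; z up its axis.
- disc_slim_bottle: Black rubber disc fixed on the stand, 58 mm in diameter, 4 mm thick: the one on which the slim bottle stands at the start, so it marks where it came from. The four discs look alike. Origin: centre of its underside.
- disc_square_bottle: Black rubber disc fixed on the stand, 58 mm in diameter, 4 mm thick: the one on which the square bottle stands at the start, so it marks where it came from. The four discs look alike. Origin: centre of its underside.
- disc_canister: Black rubber disc fixed on the stand, 58 mm in diameter, 4 mm thick: the one on which the canister stands at the start, so it marks where it came from. The four discs look alike. Origin: centre of its underside.
- disc_jar: Black rubber disc fixed on the stand, 58 mm in diameter, 4 mm thick: the one on which the jar stands at the start, so it marks where it came from. The four discs look alike. Origin: centre of its underside.
- stand: Fixed stainless plate, 290 x 88 mm, on rubber feet, its top 30 mm above the worktop, left or right of the robot. The row runs along its x axis, which points away from the robot (yaw within 0.3 rad). Four discs at x = -102, -34, 34, 102 mm, y = 0, tops 34 mm above the worktop, in any order. Origin: centre of its footprint, on the worktop.
- tray: Empty fixed white tray, 276 x 72 mm, on the other side from the stand. Four compartments 64 x 64 mm inside, centred at x = -102, -34, 34, 102 mm, y = 0; x points away from the robot (yaw within 0.3 rad). Their floor is 4 mm, the 4 mm thick walls and dividers 12 mm above the worktop. Origin: centre of its underside, on the worktop.
Mind the look-alikes: they are no part of the job. Leave any green look-alike of the jar alone.

How it is judged:
At the end, for the whole second after the job is handed in: Order reversed: each container stands in the compartment at the opposite end of the row from its disc, within 15 mm of the centre along and across the row, base within 4 mm of its floor, upright within 0.12 rad, at rest (((x of disc_slim_bottle in the frame of stand between -0.122 and -0.082 m and x of slim_bottle in the frame of tray between 0.087 and 0.117 m) or (x of disc_slim_bottle in the frame of stand between -0.054 and -0.014 m and x of slim_bottle in the frame of tray between 0.019 and 0.049 m) or (x of disc_slim_bottle in the frame of stand between 0.014 and 0.054 m and x of slim_bottle in the frame of tray between -0.049 and -0.019 m) or (x of disc_slim_bottle in the frame of stand between 0.082 and 0.122 m and x of slim_bottle in the frame of tray between -0.117 and -0.087 m)) and y of slim_bottle in the frame of tray between -0.015 and 0.015 m and z of slim_bottle in the frame of tray between 0 and 0.008 m and angle between each of slim_bottle, square_bottle, canister, jar's own z axis and vertical below 0.12 rad and linear speed of each of slim_bottle, square_bottle, canister, jar below 0.02 m/s and angular speed of each of slim_bottle, square_bottle, canister, jar below 0.3 rad/s and ((x of disc_square_bottle in the frame of stand between -0.122 and -0.082 m and x of square_bottle in the frame of tray between 0.087 and 0.117 m) or (x of disc_square_bottle in the frame of stand between -0.054 and -0.014 m and x of square_bottle in the frame of tray between 0.019 and 0.049 m) or (x of disc_square_bottle in the frame of stand between 0.014 and 0.054 m and x of square_bottle in the frame of tray between -0.049 and -0.019 m) or (x of disc_square_bottle in the frame of stand between 0.082 and 0.122 m and x of square_bottle in the frame of tray between -0.117 and -0.087 m)) and y of square_bottle in the frame of tray between -0.015 and 0.015 m and z of square_bottle in the frame of tray between 0 and 0.008 m and ((x of disc_canister in the frame of stand between -0.122 and -0.082 m and x of canister in the frame of tray between 0.087 and 0.117 m) or (x of disc_canister in the frame of stand between -0.054 and -0.014 m and x of canister in the frame of tray between 0.019 and 0.049 m) or (x of disc_canister in the frame of stand between 0.014 and 0.054 m and x of canister in the frame of tray between -0.049 and -0.019 m) or (x of disc_canister in the frame of stand between 0.082 and 0.122 m and x of canister in the frame of tray between -0.117 and -0.087 m)) and y of canister in the frame of tray between -0.015 and 0.015 m and z of canister in the frame of tray between 0 and 0.008 m and ((x of disc_jar in the frame of stand between -0.122 and -0.082 m and x of jar in the frame of tray between 0.087 and 0.117 m) or (x of disc_jar in the frame of stand between -0.054 and -0.014 m and x of jar in the frame of tray between 0.019 and 0.049 m) or (x of disc_jar in the frame of stand between 0.014 and 0.054 m and x of jar in the frame of tray between -0.049 and -0.019 m) or (x of disc_jar in the frame of stand between 0.082 and 0.122 m and x of jar in the frame of tray between -0.117 and -0.087 m)) and y of jar in the frame of tray between -0.015 and 0.015 m and z of jar in the frame of tray between 0 and 0.008 m); the robot touches nothing.
It fails at once if a container is tipped by more than 0.5 rad (angle between any of slim_bottle, square_bottle, canister, jar's own z axis and vertical above 0.5 rad).
It fails at once if a container is dropped or pushed hard onto the tray (more than 40 N) (contact force between any of slim_bottle, square_bottle, canister, jar and tray above 40 N).
It also fails if it takes over 109 s, if anything falls off the work surface, if the arm or the gripper's body presses on something with over 40 N, if the wrist force passes 120 N, or if a joint passes its speed limit or range.

ROBOT

A 6-joint arm with a two-finger parallel gripper is mounted at the origin on the work surface. World frame = base frame: x ahead of the robot, y to its left, z up, the work surface at z = 0. Lengths are in m, angles in rad, forces in N, time in s.
With the tool pointing down it reaches from about 0.25 to 0.725 m from the base axis. Payload 4 kg.
Tool frame: the origin (TCP) lies on the mounting face of the last link; the fingertips stand manip.nose_length ahead of it and the grasp point (between the pads) lies 155 mm ahead of it (manip.nose_length is the distance from the TCP to the fingertips, in m); z points along the fingers, y is the line along which they close (so a half turn about z gives the same grasp; the last joint's range is limited). The gripper opens to 85 mm and grips with 20 to 120 N. Pads are 22 mm wide; open, the fingers measure 114 mm over their backs; the gripper's body (76 mm by 85 mm) begins 54 mm behind the grasp point. The pads swing forward as they close: fully open they stand 13 mm farther back than shut.
Start: joints at [1.158, 0.241, 0.005, 1.335, 0, 1.571], TCP at [0.201, 0.458, 0.405] pointing down, gripper open.
Joint ranges: [-2.72, 2.72], [-1.05, 1.87], [-1.09, 1.28], [-1.99, 2.15], [-1.42, 1.44], [-3.14, 3.14]. Speed limits (rad/s): [2.79, 2.79, 3.14, 3.14, 3.14, 3.14].

INTERFACE

Orientations are given as a unit quaternion [w, x, y, z].
In Python, from cell import readout, camera, workorder, manip gives the robot as it stands. The module is installed in compiled form; this text tells all that it offers.
- The arm moves only by the tool apply_moves, never from a script. Its argument "steps" is a list that holds one entry, the list of rows, each a list of 6 numbers: the shift along the tool's x, y, z in mm, then the turn, a rotation vector about the tool's x, y, z in degrees. In form: [[[tx, ty, tz, wx, wy, wz], ...]]. A call has 1 to 10 rows; each row shifts and turns the commanded pose from where the row before left it, along the tool's axes as they then stand; what a row does not reach is not made up. A row lasts 1/8 s, in which the tool goes at most 62.5 mm and 10.7 degrees, less where a joint would pass 70% of its speed; a pose out of reach is approached as far as the arm can. A call is refused whole if a number of a shift passes 62.5 or a number of a turn 10.7, either way. A call with a gripper value outside its range is refused whole. "gripper" is the closure, from -1 (fully open) to 1 (shut), so that 0 is half open, set as the call begins (left out, the last holds). The fingers move at their own pace and stop on an object; the grip force is fixed at half the most. Time passes only in rows, so rows that do not move let the fingers close. It gives the time, the measured TCP pose, the force, the opening and the grip force at its end, in the units of the state.
- readout.sense(): the state, without advancing time (a new reading comes with each control period).
- camera(name): name is "side" or "top"; returns a dict with "color" (420x560x3 uint8, blue, green, red), "z_map" (420x560 float32, m along the optical axis (not along the pixel's ray), 0 where there is no reading), "fov_y" (degrees; the focal length in pixels is half the picture's height over the tangent of half this angle, whatever the lens; pixels are square), "cx", "cy" (the principal point, pixels), "R" (3x3) and "t" (3): a world point X has camera coordinates R X + t. Camera axes: x right, y down, z forward; pixel columns grow to the right and rows downward; lengths in m; the calibration is good to about 2 mm. A picture is of the moment at which its call begins.
- workorder.sign_off(): hands the job in; it is judged then, once.
The state is a dict: "t": time; "joints": joint angles; "qvel": joint speeds; "joint_torque": joint torques, N m; "tool_pos": TCP position; "eef_rot": TCP orientation; "force": force on the tool from outside, world axes, zero at the start; "wrist_torque": the same for the moment, N m; "finger_gap": finger opening in m; "grasp_force": force on a finger pad.
Only numpy, scipy, OpenCV 4.12 (cv2) and the standard library are available. Lean on these libraries where they do the work, as an engineer would, in place of code of your own. Each camera call takes 0.05 s, during which the arm holds its last target. There are 200 camera calls.

## Working session

There is one attempt and no reset: what is moved stays moved. The work goes in short steps, Python scripts to look and compute and a tool call to move; the robot and the scene stay as the last step left them, time stands still between calls to the robot, and variables do not carry over. Pictures are saved under pics/ and viewed, at most 14 in all, crops included, and the job is handed in when it is done.

Besides the shell and the picture viewer there is one more tool, called after "Call:" as name(argument=value, ...) on one line, values as JSON. apply_moves: Moves the arm, as the interface text tells. Its arguments: {"type":"object","properties":{"steps":{"type":"array","items":{"type":"array","items":{"type":"array","items":{"type":"number"}}}},"gripper":{"type":"number"}},"required":["steps"]}

```bash
mkdir -p pics; python3 - <<'E'
from cell import readout, camera, workorder, manip
import cv2,numpy as np
s=readout.sense(); print({k:np.round(v,3).tolist() for k,v in s.items()}); print(manip.nose_length)
for n in("side","top"):
    c=camera(n); cv2.imwrite(f"pics/{n}0.png",c["color"]); np.savez(f"{n}0.npz",**c)
    print(n,c["fov_y"],c["cx"],c["cy"],np.round(c["R"],3).tolist(),c["t"])
E
```

```text
{'t': 0.0, 'joints': [1.158, 0.241, 0.004, 1.335, 0.0, 1.571], 'qvel': [-0.0, -0.002, -0.001, 0.001, -0.002, -0.0], 'joint_torque': [-0.0, -37.232, 25.241, 0.017, -0.0, -0.0], 'tool_pos': [0.2, 0.458, 0.404], 'eef_rot': [-0.0, 0.205, 0.979, -0.001], 'force': [-0.048, -0.298, 0.157], 'wrist_torque': [0.009, 0.067, 0.023], 'grasp_force': 0.0, 'finger_gap': 0.085}
0.1734
side 50.30412450768124 282.81473540099836 204.54397502234826 [[-0.757, -0.653, 0.021], [-0.474, 0.526, -0.706], [0.45, -0.544, -0.708]] [0.35620366 0.26444111 0.61184616]
top 44.71151598321056 288.4299901494624 209.79682609057966 [[0.023, -0.999, -0.022], [-0.996, -0.021, -0.089], [0.088, 0.024, -0.996]] [-0.01897105  0.49571013  0.89667077]
```

View pics/top0.png

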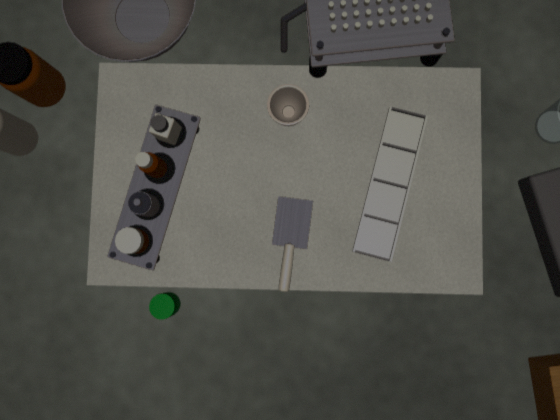

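View pics/side0.png

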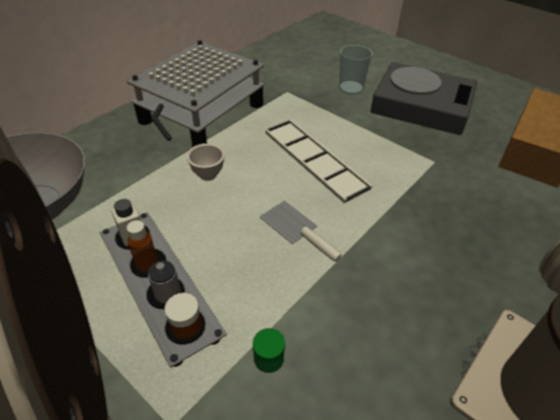

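Top view: stand on the left (discs around (163,130), (150,165), (145,205), (132,240)), nearest to farthest jar, canister, slim bottle, square bottle. The tray is on the right, from (407,110) to (375,258), and the green decoy is at (163,306), off the stand.

```bash
cat > h.py <<'E'
import numpy as np,cv2
def cloud(c):
    f=210/np.tan(np.radians(float(c["fov_y"])/2)); v,u=np.mgrid[:420,:560]; z=c["z_map"]
    P=np.stack([(u-c["cx"])/f*z,(v-c["cy"])/f*z,z],-1)
    return (P-c["t"])@c["R"]
def rect(X):
    m=(X*1000).astype(np.float32); return cv2.minAreaRect(m)
E
python3 - <<'E'
from h import *
for n in("top","side"):
    c=np.load(n+"0.npz"); W=cloud(c); ok=c["z_map"]>0; g=cv2.cvtColor(c["color"],cv2.COLOR_BGR2HSV)
    print(n,"table z by region")
    for (x0,y0) in [(.35,.3),(.35,0),(.35,-.28),(.5,.3),(.5,0.1),(.5,-.3)]:
        m=ok&(np.abs(W[...,0]-x0)<.04)&(np.abs(W[...,1]-y0)<.04); print((x0,y0),np.round(np.median(W[m][:,2])*1000,1) if m.sum() else None, end=' ')
    print()
    left=ok&(W[...,1]>.12)&(W[...,1]<.42)&(W[...,0]>.22)&(W[...,0]<.68)
    m=left&(W[...,2]>.018)&(W[...,2]<.045)
    m=cv2.morphologyEx(m.astype(np.uint8),cv2.MORPH_OPEN,np.ones((3,3)))
    nn,l,st,ce=cv2.connectedComponentsWithStats(m)
    for i in np.argsort(-st[1:,4])[:2]+1: print("stand",st[i],np.round(rect(W[l==i][:,:2])[0],1),np.round(rect(W[l==i][:,:2])[1:][0],1),rect(W[l==i][:,:2])[2],np.median(W[l==i][:,2]))
    right=ok&(W[...,1]<-.1)&(W[...,1]>-.4)&(W[...,0]>.22)&(W[...,0]<.68)
    m=right&((W[...,2]>.0075)&(W[...,2]<.02))
    print("tray",m.sum(),rect(W[m][:,:2]))
    m=left&(W[...,2]>.07)
    nn,l,st,ce=cv2.connectedComponentsWithStats(m.astype(np.uint8))
    for i in range(1,nn):
        if st[i,4]<15: continue
        P=W[l==i]; zt=np.percentile(P[:,2],95); T=P[P[:,2]>zt-.005]; r=rect(T[:,:2]); print("obj",st[i].tolist(),"top z",round(zt*1000,1),"ctr",np.round(r[0],1),np.round(r[1],1),round(r[2],1),np.round(T.mean(0)*1000,1),len(T))
E
```

```text
top table z by region
(0.35, 0.3) 0.3 (0.35, 0) 0.6 (0.35, -0.28) 0.4 (0.5, 0.3) 2.0 (0.5, 0.1) 0.7 (0.5, -0.3) 0.9 
stand [ 108  106   92  164 5190] [534.  234.9] [ 89.8 290. ] 75.25360107421875 0.03073878530333194
stand [170 294   8  15  57] [330.3 188.8] [27.4  5.1] 22.616905212402344 0.03241849780580783
tray 1219 ((550.4640502929688, -191.85446166992188), (72.6154556274414, 275.435791015625), 76.28922271728516)
obj [149, 113, 28, 28, 538] top z 111.6 ctr [629.9 209.4] [26.2 26. ] 31.5 [629.8 209.1 110. ] 202
obj [135, 152, 27, 23, 468] top z 123.5 ctr [566.  229.3] [24.5 23.5] 56.7 [565.5 228.8 122. ] 179
obj [128, 191, 26, 24, 481] top z 100.2 ctr [498.1 241.7] [11.  10.5] 40.6 [498.  241.2 100. ] 45
obj [115, 227, 29, 27, 597] top z 84.5 ctr [434.4 259.6] [42.8 44.4] 58.0 [434.4 259.6  82.3] 522
side table z by region
(0.35, 0.3) 0.3 (0.35, 0) 0.7 (0.35, -0.28) 0.6 (0.5, 0.3) 1.3 (0.5, 0.1) 0.8 (0.5, -0.3) 0.9 
stand [ 100  213  126  154 5493] [530.4 234.7] [ 88.3 290.3] 75.18319702148438 0.030408858954342356
stand [253 353  31  14 229] [311.  217.3] [42.  17.4] 40.78269577026367 0.031192099819938108
tray 944 ((548.4094848632812, -192.12112426757812), (75.99630737304688, 278.99200439453125), 76.13239288330078)
obj [6, 138, 9, 16, 28] top z 548.7 ctr [221.3 404.2] [0.3 2.7] 68.0 [220.9 404.4 547. ] 28
obj [111, 199, 43, 59, 1357] top z 122.2 ctr [562.9 228.8] [24.8 23.9] 10.3 [561.8 229.3 121.5] 202
obj [148, 261, 29, 29, 669] top z 99.4 ctr [495.2 241.7] [10.8 10.6] 39.2 [494.6 242.2  99.2] 60
obj [164, 293, 35, 33, 884] top z 83.5 ctr [432.1 259.5] [44.7 44.2] 42.3 [431.1 260.1  81.9] 770
```

```bash
cat > go.py <<'E'
import sys,numpy as np
from cell import readout
from scipy.spatial.transform import Rotation as Ro
s=readout.sense(); w,x,y,z=s["eef_rot"]; R=Ro.from_quat([x,y,z,w])
T=np.array([float(a) for a in sys.argv[1:4]]); p=s["tool_pos"]*1000
Z=R.as_matrix()[:,2]; Y=R.as_matrix()[:,1]
print("t",round(s["t"],2),"tcp",np.round(p,1),"yaw y",round(np.degrees(np.arctan2(Y[1],Y[0])),2),"zaxis",np.round(Z,3),"F",np.round(s["force"],1),"gap",s["finger_gap"])
print("tool shift to target",np.round(R.inv().apply(T-p),1))
E
python3 - <<'E'
from h import *
c=np.load("top0.npz"); W=cloud(c); ok=c["z_map"]>0
m=ok&(abs(W[...,0]-.629)<.04)&(abs(W[...,1]-.209)<.04)&(W[...,2]>.085)&(W[...,2]<.1)
print("square shoulder",m.sum(),rect(W[m][:,:2]))
m=ok&(abs(W[...,0]-.68)<.08)&(abs(W[...,1])<.06)&(W[...,2]>.015); print("bowl",m.sum(),W[m].min(0),W[m].max(0))
E
```

```text
square shoulder 236 ((629.9411010742188, 209.18675231933594), (35.216758728027344, 35.7556266784668), 71.43289184570312)
bowl 1355 [ 0.64381669 -0.05986134  0.01505503] [0.75989374 0.03340489 0.11640238]
```

Call:
apply_moves(steps=[[[0,0,0,0,0,-9.3],[-34,-17,11.5,0,0,0],[-34,-17,11.5,0,0,0],[-34,-17,11.5,0,0,0],[-34,-17,11.5,0,0,0],[-34,-17,11.5,0,0,0],[-34,-17,11.5,0,0,0],[-34,-17,11.5,0,0,0],[-34,-17,11.5,0,0,0],[0,0,0,0,0,0]]], gripper=-1)

```text
t: 1.35
tool_pos: [0.4314, 0.257, 0.3112]
eef_rot: [-0.001, 0.127, 0.992, -0.001]
force: [-0.6, -0.3, 0.5]
finger_gap: 0.0854
grasp_force: 0.0
```

```bash
python3 go.py 433.2 259.5 223
```

```text
t 1.35 tcp [431.4 257.  311.2] yaw y 75.41 zaxis [-0.002 -0.002 -1.   ] F [-0.6 -0.3  0.5] gap 0.08544521265584987
tool shift to target [-1.3  3.  88.2]
```

Call:
apply_moves(steps=[[[-1,3,12,0,0,0],[0,0,18,0,0,0],[0,0,18,0,0,0],[0,0,18,0,0,0],[0,0,14,0,0,0],[0,0,10,0,0,0],[0,0,0,0,0,0],[0,0,0,0,0,0]]])

```text
t: 2.35
tool_pos: [0.4323, 0.2617, 0.2232]
eef_rot: [0.0, 0.125, 0.992, 0.0]
force: [0.8, -0.8, 0.3]
finger_gap: 0.0856
grasp_force: 0.0
```

```bash
python3 go.py 433.2 259.5 221; python3 - <<'E'
from cell import camera
import cv2,numpy as np
a=camera("top")["color"]; b=camera("side")["color"]
cv2.imwrite("pics/g1.png",np.hstack([cv2.resize(a[100:300,60:260],(400,400)),cv2.resize(b[170:370,80:280],(400,400))]))
E
```

```text
t 2.35 tcp [432.3 261.7 223.2] yaw y 75.66 zaxis [ 0.001  0.001 -1.   ] F [ 0.8 -0.8  0.3] gap 0.08560875988901888
tool shift to target [-1.4 -1.9  2.2]
```

View pics/g1.png

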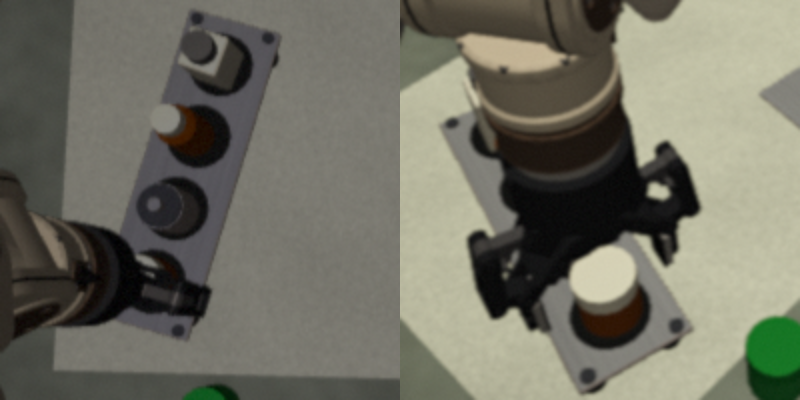

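The jar sits between the fingers in the side crop (about (600,285)). Closing now.

Call:
apply_moves(steps=[[[-1,-1.5,2,0,0,0],[0,0,0,0,0,0],[0,0,0,0,0,0],[0,0,0,0,0,0],[0,0,0,0,0,0],[0,0,0,0,0,0],[0,0,0,0,0,0],[0,0,0,0,0,0]]], gripper=1)

```text
t: 3.45
tool_pos: [0.4329, 0.2598, 0.2211]
eef_rot: [0.0, 0.125, 0.992, 0.0]
force: [-0.0, -1.3, 4.6]
finger_gap: 0.0433
grasp_force: 60.9
```

Call:
apply_moves(steps=[[[0,0,-5,0,0,0],[0,0,-10,0,0,0],[0,0,-15,0,0,0],[0,0,-20,0,0,0],[0,0,-20,0,0,0],[0,0,-15,0,0,0],[0,0,-10,0,0,0],[0,0,0,0,0,0]]])

```text
t: 4.45
tool_pos: [0.4329, 0.2599, 0.3165]
eef_rot: [0.001, 0.125, 0.992, 0.001]
force: [-0.2, 0.3, -1.8]
finger_gap: 0.0439
grasp_force: 61.1
```

```bash
python3 go.py 648.5 -216.3 316; python3 - <<'E'
from cell import camera
import cv2,numpy as np
a=camera("top")["color"]; b=camera("side")["color"]
cv2.imwrite("pics/g2.png",np.hstack([cv2.resize(a[100:300,60:260],(400,400)),cv2.resize(b[170:370,80:280],(400,400))]))
E
```

```text
t 4.45 tcp [432.9 259.9 316.5] yaw y 75.65 zaxis [ 0.001  0.001 -1.   ] F [-0.2  0.3 -1.8] gap 0.043929591683859376
tool shift to target [-3.269e+02 -4.079e+02  4.000e-01]
```

View pics/g2.png

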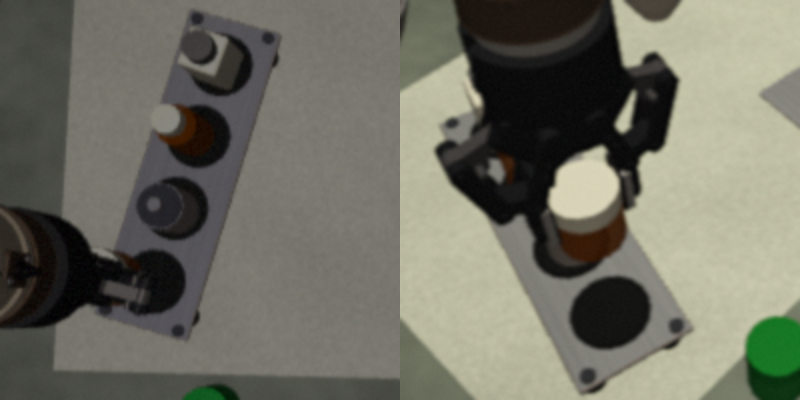

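Jar lifted upright, its disc is empty. Measure how it sits in the grip, then transfer.

```bash
cat > held.py <<'E'
from h import *
from cell import camera,readout
import sys
p=readout.sense()["tool_pos"]; c=camera("side"); W=cloud(c); zt=p[2]-.155+float(sys.argv[1])/1000  # expected object top
m=(c["z_map"]>0)&(abs(W[...,0]-p[0])<.05)&(abs(W[...,1]-p[1])<.05)&(abs(W[...,2]-zt)<.006)
g=cv2.cvtColor(c["color"],cv2.COLOR_BGR2HSV)
if len(sys.argv)>2: m&=g[...,2]>int(sys.argv[2])
n,l,st,_=cv2.connectedComponentsWithStats(m.astype(np.uint8)); i=1+np.argmax(st[1:,4]); P=W[l==i]
print("expected z",zt,"n",len(P),"rect",rect(P[:,:2]),"z",np.median(P[:,2]),"tcp",p)
E
python3 held.py 16 110
```

```text
expected z 0.1762198985274328 n 850 rect ((430.0111083984375, 257.8168640136719), (40.46196365356445, 45.1495475769043), 48.00278854370117) z 0.17610521665996526 tcp [0.43248021 0.25967748 0.3152199 ]
```

Call:
apply_moves(steps=[[[-7,-9,0,0,0,0],[-14,-18,0,0,0,0],[-20,-25,0,0,0,0],[-20,-25,0,0,0,0],[-20,-25,0,0,0,0],[-20,-25,0,0,0,0],[-20,-25,0,0,0,0],[-20,-25,0,0,0,0],[-20,-25,0,0,0,0],[-20,-25,0,0,0,0]]])

```text
t: 5.85
tool_pos: [0.5519, -0.0068, 0.3151]
eef_rot: [-0.001, 0.125, 0.992, -0.0]
force: [-0.2, -0.4, -1.5]
finger_gap: 0.0433
grasp_force: 61.1
```

Call:
apply_moves(steps=[[[-20,-25,0,0,0,0],[-20,-25,0,0,0,0],[-20,-25,0,0,0,0],[-20,-25,0,0,0,0],[-20,-25,0,0,0,0],[-20,-25,0,0,0,0],[-16,-20,0,0,0,0],[-8,-10,0,0,0,0],[0,0,0,0,0,0],[0,0,0,0,0,0]]])

```text
t: 7.1
tool_pos: [0.6464, -0.2144, 0.3154]
eef_rot: [-0.001, 0.125, 0.992, 0.0]
force: [-0.5, -0.3, -1.4]
finger_gap: 0.0431
grasp_force: 61.1
```

```bash
python3 go.py 648.5 -216.3 201
```

```text
t 7.1 tcp [ 646.4 -214.4  315.4] yaw y 75.69 zaxis [-0.001  0.001 -1.   ] F [-0.5 -0.3 -1.4] gap 0.04307326529042213
tool shift to target [ -2.7  -1.4 114.4]
```

Call:
apply_moves(steps=[[[-2.5,-1.5,8,0,0,0],[0,0,20,0,0,0],[0,0,20,0,0,0],[0,0,20,0,0,0],[0,0,20,0,0,0],[0,0,16,0,0,0],[0,0,10,0,0,0],[0,0,4,0,0,0],[0,0,0,0,0,0],[0,0,0,0,0,0]]])

```text
t: 8.35
tool_pos: [0.6491, -0.2173, 0.1987]
eef_rot: [0.001, 0.125, 0.992, -0.0]
force: [-0.3, -0.5, -1.2]
finger_gap: 0.0429
grasp_force: 61.1
```

```bash
python3 go.py 648.5 -216.3 191; python3 - <<'E'
from cell import camera
import cv2,numpy as np
a=camera("top")["color"]; b=camera("side")["color"]
cv2.imwrite("pics/g3.png",np.hstack([cv2.resize(a[80:280,300:500],(400,400)),cv2.resize(b[80:230,230:380],(400,400))]))
E
```

```text
t 8.35 tcp [ 649.1 -217.3  198.7] yaw y 75.64 zaxis [ 0.002 -0.001 -1.   ] F [-0.3 -0.5 -1.2] gap 0.04290231488589407
tool shift to target [0.8 0.9 7.7]
```

View pics/g3.png

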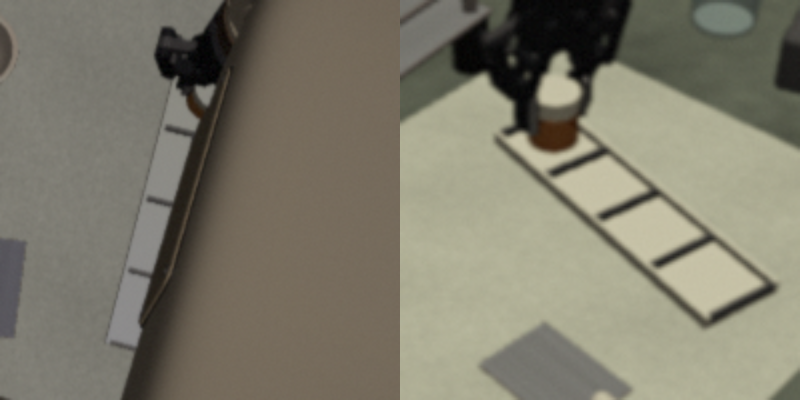

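The jar is centred over the farthest compartment (side crop (555,135)). Lower gently.

Call:
apply_moves(steps=[[[0,0,2,0,0,0],[0,0,2,0,0,0],[0,0,1,0,0,0],[0,0,1,0,0,0],[0,0,0,0,0,0],[0,0,0,0,0,0]]])

```text
t: 9.2
tool_pos: [0.6487, -0.2172, 0.1917]
eef_rot: [0.0, 0.125, 0.992, 0.0]
force: [-0.7, 0.9, -0.8]
finger_gap: 0.0437
grasp_force: 61.1
```

Call:
apply_moves(steps=[[[0,0,0.5,0,0,0],[0,0,0.5,0,0,0],[0,0,0,0,0,0],[0,0,0,0,0,0]]])

```text
t: 9.7
tool_pos: [0.6488, -0.2172, 0.1912]
eef_rot: [0.0, 0.125, 0.992, -0.0]
force: [-0.5, 0.9, 1.5]
finger_gap: 0.0432
grasp_force: 61.3
```

Call:
apply_moves(steps=[[[0,0,0,0,0,0],[0,0,0,0,0,0],[0,0,0,0,0,0],[0,0,0,0,0,0],[0,0,0,0,0,0],[0,0,0,0,0,0]]], gripper=-1)

```text
t: 10.45
tool_pos: [0.6487, -0.2172, 0.1907]
eef_rot: [-0.0, 0.125, 0.992, -0.0]
force: [0.3, 0.9, 0.3]
finger_gap: 0.0853
grasp_force: 0.0
```

Call:
apply_moves(steps=[[[0,0,-10,0,0,0],[0,0,-20,0,0,0],[0,0,-25,0,0,0],[0,0,-30,0,0,0],[0,0,-30,0,0,0],[0,0,-15,0,0,0],[0,0,0,0,0,0]]])

```text
t: 11.32
tool_pos: [0.6491, -0.2173, 0.3224]
eef_rot: [0.002, 0.125, 0.992, -0.0]
force: [0.1, -0.4, -0.2]
finger_gap: 0.0852
grasp_force: 0.0
```

```bash
python3 go.py 496.6 241.7 322; cat > chk.py <<'E'
from h import *
from cell import camera
import sys
x,y,zt=[float(a)/1000 for a in sys.argv[1:4]]
c=camera("side"); W=cloud(c); m=(c["z_map"]>0)&(abs(W[...,0]-x)<.04)&(abs(W[...,1]-y)<.04)&(W[...,2]>.02)&(W[...,2]<zt+.02)
P=W[m]; T=P[P[:,2]>np.percentile(P[:,2],97)-.005]; q=rect(T[:,:2])[0]
t=np.radians(-13.8); d=np.array([np.cos(t),np.sin(t)]); e=np.array([-d[1],d[0]]); r=np.array(q)-[549.4,-192]
print("top z",T[:,2].max(),"ctr",q,"tray x,y",r@d,r@e)
E
python3 chk.py 648 -217 52
```

```text
t 11.32 tcp [ 649.1 -217.3  322.4] yaw y 75.65 zaxis [ 0.003 -0.001 -1.   ] F [ 0.1 -0.4 -0.2] gap 0.0852123005611688
tool shift to target [261.5 406.9  -0.5]
top z 0.05485625182069699 ctr (647.358154296875, -217.10562133789062) tray x,y 101.1190522967584 -1.014632257206688
```

Call:
apply_moves(steps=[[[8,13,0,0,0,0],[18,28,0,0,0,0],[23,36,0,0,0,0],[23,36,0,0,0,0],[23,36,0,0,0,0],[23,36,0,0,0,0],[23,36,0,0,0,0],[23,36,0,0,0,0],[23,36,0,0,0,0],[23,36,0,0,0,0]]])

```text
t: 12.62
tool_pos: [0.525, 0.1554, 0.3193]
eef_rot: [-0.001, 0.125, 0.992, -0.0]
force: [0.0, -0.3, 0.6]
finger_gap: 0.0854
grasp_force: 0.0
```

Call:
apply_moves(steps=[[[23,36,0,0,0,0],[17,26,0,0,0,0],[8,12,0,0,0,0],[3,4,0,0,0,0],[0,0,0,0,0,0],[0,0,0,0,0,0]]])

```text
t: 13.38
tool_pos: [0.4971, 0.2409, 0.3206]
eef_rot: [-0.0, 0.126, 0.992, -0.0]
force: [-0.7, 0.3, -0.1]
finger_gap: 0.0859
grasp_force: 0.0
```

```bash
python3 go.py 496.6 241.7 222
```

```text
t 13.38 tcp [497.1 240.9 320.6] yaw y 75.56 zaxis [-0. -0. -1.] F [-0.7  0.3 -0.1] gap 0.08586261713611787
tool shift to target [ 0.7  0.7 98.6]
```

Call:
apply_moves(steps=[[[0.5,0.5,10,0,0,0],[0,0,18,0,0,0],[0,0,20,0,0,0],[0,0,20,0,0,0],[0,0,16,0,0,0],[0,0,10,0,0,0],[0,0,4,0,0,0],[0,0,0,0,0,0]]])

```text
t: 14.38
tool_pos: [0.4965, 0.2425, 0.2228]
eef_rot: [0.0, 0.125, 0.992, 0.0]
force: [-0.0, -0.1, 0.4]
finger_gap: 0.0852
grasp_force: 0.0
```

Call:
apply_moves(steps=[[[0,0,0,0,0,0],[0,0,0,0,0,0],[0,0,0,0,0,0],[0,0,0,0,0,0],[0,0,0,0,0,0],[0,0,0,0,0,0],[0,0,0,0,0,0],[0,0,0,0,0,0]]], gripper=1)

```text
t: 15.38
tool_pos: [0.4967, 0.2426, 0.2235]
eef_rot: [0.001, 0.125, 0.992, 0.0]
force: [-0.8, -1.0, 5.8]
finger_gap: 0.0386
grasp_force: 60.3
```

Call:
apply_moves(steps=[[[0,0,-5,0,0,0],[0,0,-10,0,0,0],[0,0,-15,0,0,0],[0,0,-20,0,0,0],[0,0,-20,0,0,0],[0,0,-15,0,0,0],[0,0,-10,0,0,0],[0,0,0,0,0,0]]])

```text
t: 16.38
tool_pos: [0.4966, 0.2426, 0.3186]
eef_rot: [0.001, 0.125, 0.992, 0.0]
force: [-0.3, 0.1, -1.4]
finger_gap: 0.0389
grasp_force: 60.3
```

```bash
python3 go.py 582.4 -200.1 318; python3 held.py 29
```

```text
t 16.38 tcp [496.6 242.6 318.6] yaw y 75.65 zaxis [ 0.001  0.001 -1.   ] F [-0.3  0.1 -1.4] gap 0.03890848290948517
tool shift to target [-1.928e+02 -4.076e+02  4.000e-01]
expected z 0.19256105331545886 n 148 rect ((496.59063720703125, 275.1363525390625), (19.149633407592773, 30.455232620239258), 25.738187789916992) z 0.1943023134900943 tcp [0.4966141  0.24256108 0.31856105]
```

Call:
apply_moves(steps=[[[-4,-9,0,0,0,0],[-9,-18,0,0,0,0],[-12,-25,0,0,0,0],[-12,-25,0,0,0,0],[-12,-25,0,0,0,0],[-12,-25,0,0,0,0],[-12,-25,0,0,0,0],[-12,-25,0,0,0,0],[-12,-25,0,0,0,0],[-12,-25,0,0,0,0]]])

```text
t: 17.68
tool_pos: [0.5454, -0.0069, 0.3173]
eef_rot: [-0.0, 0.126, 0.992, -0.0]
force: [-0.0, -0.0, -1.5]
finger_gap: 0.0388
grasp_force: 60.4
```

Call:
apply_moves(steps=[[[-12,-25,0,0,0,0],[-12,-25,0,0,0,0],[-12,-25,0,0,0,0],[-12,-25,0,0,0,0],[-12,-25,0,0,0,0],[-12,-25,0,0,0,0],[-8,-20,0,0,0,0],[-4,-11,0,0,0,0],[0,0,0,0,0,0],[0,0,0,0,0,0]]])

```text
t: 18.92
tool_pos: [0.5821, -0.2, 0.3176]
eef_rot: [-0.0, 0.125, 0.992, 0.0]
force: [-0.2, -0.2, -1.1]
finger_gap: 0.0384
grasp_force: 60.4
```

```bash
python3 go.py 582.4 -200.1 200; python3 held.py 29;  python3 - <<'E'
from cell import camera
import cv2,numpy as np
a=camera("top")["color"]; b=camera("side")["color"]
cv2.imwrite("pics/g4.png",np.hstack([cv2.resize(a[80:280,300:500],(400,400)),cv2.resize(b[30:230,210:410],(400,400))]))
E
```

```text
t 18.93 tcp [ 582.1 -200.   317.6] yaw y 75.69 zaxis [-0.     0.001 -1.   ] F [-0.2 -0.2 -1.1] gap 0.03836695518329132
tool shift to target [-4.000e-01 -1.000e-01  1.176e+02]
expected z 0.19164121797865208 n 98 rect ((566.8552856445312, -228.66668701171875), (38.56444549560547, 21.271074295043945), 39.284767150878906) z 0.19298155088817281 tcp [ 0.58209474 -0.20001579  0.31764122]
```

View pics/g4.png

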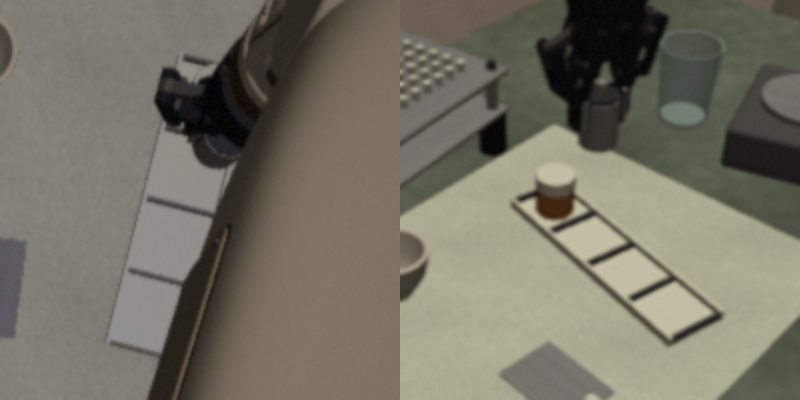

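The jar stands in the far compartment (crop (555,190)); the canister hangs upright at (600,115). Descend.

Call:
apply_moves(steps=[[[0,0,8,0,0,0],[0,0,20,0,0,0],[0,0,20,0,0,0],[0,0,20,0,0,0],[0,0,20,0,0,0],[0,0,16,0,0,0],[0,0,9,0,0,0],[0,0,4,0,0,0],[0,0,0,0,0,0],[0,0,0,0,0,0]]])

```text
t: 20.32
tool_pos: [0.5826, -0.2008, 0.2015]
eef_rot: [0.001, 0.125, 0.992, -0.0]
force: [0.4, 0.9, -0.7]
finger_gap: 0.0386
grasp_force: 60.4
```

Call:
apply_moves(steps=[[[0,0,2,0,0,0],[0,0,1,0,0,0],[0,0,1,0,0,0],[0,0,1,0,0,0],[0,0,0,0,0,0],[0,0,0,0,0,0]]])

```text
t: 21.08
tool_pos: [0.5823, -0.2007, 0.1957]
eef_rot: [0.0, 0.125, 0.992, -0.0]
force: [-0.5, 0.3, -1.1]
finger_gap: 0.0388
grasp_force: 60.4
```

Call:
apply_moves(steps=[[[0,0,1,0,0,0],[0,0,0.5,0,0,0],[0,0,0.5,0,0,0],[0,0,0,0,0,0],[0,0,0,0,0,0]]])

```text
t: 21.7
tool_pos: [0.5822, -0.2007, 0.1937]
eef_rot: [0.0, 0.125, 0.992, -0.0]
force: [-0.5, 0.5, -1.2]
finger_gap: 0.0387
grasp_force: 60.4
```

Call:
apply_moves(steps=[[[0,0,0.5,0,0,0],[0,0,0,0,0,0],[0,0,0,0,0,0]]])

```text
t: 22.08
tool_pos: [0.5823, -0.2007, 0.1935]
eef_rot: [0.0, 0.125, 0.992, -0.0]
force: [-1.4, -0.4, 1.7]
finger_gap: 0.0388
grasp_force: 60.4
```

Call:
apply_moves(steps=[[[0,0,0.3,0,0,0],[0,0,0,0,0,0],[0,0,0,0,0,0],[0,0,0,0,0,0],[0,0,0,0,0,0],[0,0,0,0,0,0]]], gripper=-1)

```text
t: 22.82
tool_pos: [0.5823, -0.2007, 0.1929]
eef_rot: [0.0, 0.125, 0.992, -0.0]
force: [0.2, -0.4, 0.1]
finger_gap: 0.0854
grasp_force: 0.0
```

Call:
apply_moves(steps=[[[0,0,-10,0,0,0],[0,0,-20,0,0,0],[0,0,-25,0,0,0],[0,0,-30,0,0,0],[0,0,-30,0,0,0],[0,0,-20,0,0,0],[0,0,-10,0,0,0],[0,0,0,0,0,0]]])

```text
t: 23.82
tool_pos: [0.5824, -0.2007, 0.3388]
eef_rot: [0.001, 0.125, 0.992, -0.0]
force: [-0.5, -0.1, -0.6]
finger_gap: 0.0854
grasp_force: 0.0
```

```bash
python3 chk.py 582 -200 70;python3 go.py 564.4 229 335; 
```

```text
top z 0.07142409476602495 ctr (579.9522705078125, -199.8350372314453) tray x,y 31.539275740282488 -0.3211345187202064
t 23.88 tcp [ 582.1 -200.6  337.7] yaw y 75.65 zaxis [-0.  0. -1.] F [-0.7  0.4 -0.5] gap 0.08568660208306833
tool shift to target [123.6 411.8   2.7]
```

Call:
apply_moves(steps=[[[4,13,0,0,0,0],[8,28,0,0,0,0],[11,36,0,0,0,0],[11,36,0,0,0,0],[11,36,0,0,0,0],[11,36,0,0,0,0],[11,36,0,0,0,0],[11,36,0,0,0,0],[11,36,0,0,0,0],[11,36,0,0,0,0]]])

```text
t: 25.12
tool_pos: [0.566, 0.1448, 0.3368]
eef_rot: [-0.001, 0.125, 0.992, -0.0]
force: [1.1, 0.3, -0.6]
finger_gap: 0.0857
grasp_force: 0.0
```

Call:
apply_moves(steps=[[[10,36,0,0,0,0],[7,26,0,0,0,0],[4,13,0,0,0,0],[2,7,0,0,0,0],[0,0,0,0,0,0],[0,0,0,0,0,0]]])

```text
t: 25.88
tool_pos: [0.5651, 0.2272, 0.3379]
eef_rot: [-0.0, 0.125, 0.992, -0.0]
force: [0.2, -0.5, 0.1]
finger_gap: 0.0855
grasp_force: 0.0
```

```bash
python3 go.py 564.4 229 225
```

```text
t 25.88 tcp [565.1 227.2 337.9] yaw y 75.58 zaxis [-0. -0. -1.] F [ 0.2 -0.5  0.1] gap 0.0854609098277843
tool shift to target [  1.1   1.7 112.9]
```

Call:
apply_moves(steps=[[[1,1.5,10,0,0,0],[0,0,20,0,0,0],[0,0,22,0,0,0],[0,0,20,0,0,0],[0,0,18,0,0,0],[0,0,12,0,0,0],[0,0,6,0,0,0],[0,0,1.5,0,0,0],[0,0,0,0,0,0]]])

```text
t: 27.0
tool_pos: [0.5646, 0.2298, 0.2289]
eef_rot: [0.0, 0.125, 0.992, 0.0]
force: [-0.6, 1.1, 0.7]
finger_gap: 0.0853
grasp_force: 0.0
```

Call:
apply_moves(steps=[[[0,0,0,0,0,0],[0,0,0,0,0,0],[0,0,0,0,0,0],[0,0,0,0,0,0],[0,0,0,0,0,0],[0,0,0,0,0,0],[0,0,0,0,0,0],[0,0,0,0,0,0]]], gripper=1)

```text
t: 28.0
tool_pos: [0.5646, 0.2298, 0.2289]
eef_rot: [0.0, 0.125, 0.992, 0.0]
force: [0.4, -0.2, 5.4]
finger_gap: 0.0351
grasp_force: 60.0
```

Call:
apply_moves(steps=[[[0,0,-5,0,0,0],[0,0,-10,0,0,0],[0,0,-15,0,0,0],[0,0,-20,0,0,0],[0,0,-20,0,0,0],[0,0,-15,0,0,0],[0,0,-10,0,0,0],[0,0,-5,0,0,0],[0,0,0,0,0,0]]])

```text
t: 29.12
tool_pos: [0.5643, 0.2297, 0.3284]
eef_rot: [-0.0, 0.125, 0.992, -0.0]
force: [0.2, 0.3, -1.0]
finger_gap: 0.0345
grasp_force: 59.7
```

```bash
python3 go.py 516.4 -183.9 327
```

```text
t 29.12 tcp [564.3 229.7 328.4] yaw y 75.65 zaxis [-0. -0. -1.] F [ 0.2  0.3 -1. ] gap 0.0344867489973588
tool shift to target [ -56.1 -412.6    1.4]
```

Call:
apply_moves(steps=[[[-1,-9,0,0,0,0],[-3,-18,0,0,0,0],[-3.5,-25,0,0,0,0],[-3.5,-25,0,0,0,0],[-3.5,-25,0,0,0,0],[-3.5,-25,0,0,0,0],[-3.5,-25,0,0,0,0],[-3.5,-25,0,0,0,0],[-3.5,-25,0,0,0,0],[-3.5,-25,0,0,0,0]]])

```text
t: 30.38
tool_pos: [0.5382, -0.0001, 0.3282]
eef_rot: [-0.0, 0.125, 0.992, -0.0]
force: [0.2, -0.9, -0.9]
finger_gap: 0.0346
grasp_force: 59.8
```

Call:
apply_moves(steps=[[[-3.5,-25,0,0,0,0],[-3.5,-25,0,0,0,0],[-3.5,-25,0,0,0,0],[-3.5,-25,0,0,0,0],[-3.5,-25,0,0,0,0],[-3,-25,0,0,0,0],[-2,-22,0,0,0,0],[-1,-13,0,0,0,0],[0,0,0,0,0,0],[0,0,0,0,0,0]]])

```text
t: 31.62
tool_pos: [0.5159, -0.1829, 0.3283]
eef_rot: [-0.0, 0.125, 0.992, 0.0]
force: [-0.3, 0.1, -0.8]
finger_gap: 0.0347
grasp_force: 59.8
```

```bash
python3 go.py 516.4 -183.9 199; python3 - <<'E'
from cell import camera
import cv2,numpy as np
b=camera("side")["color"]
cv2.imwrite("pics/g5.png",cv2.resize(b[30:230,210:410],(400,400)))
E
```

```text
t 31.62 tcp [ 515.9 -182.9  328.3] yaw y 75.66 zaxis [-0.  0. -1.] F [-0.3  0.1 -0.8] gap 0.034684722922493846
tool shift to target [ -0.8  -0.9 129.3]
```

View pics/g5.png

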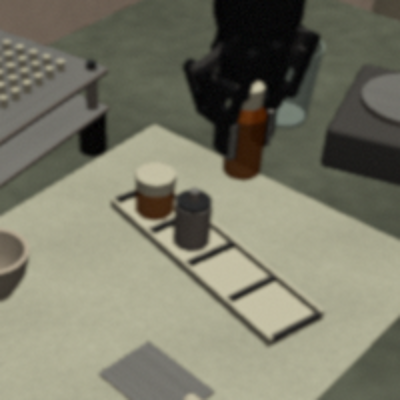

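Jar and canister stand in place; the held bottle (crop (250,130)) seems perhaps slightly tilted — measure it from depth.

```bash
cat > tilt.py <<'E'
from h import *
from cell import camera,readout
p=readout.sense()["tool_pos"]; c=camera("side"); W=cloud(c); g=cv2.cvtColor(c["color"],cv2.COLOR_BGR2HSV)
b=p[2]-.155-.038
near=(c["z_map"]>0)&(abs(W[...,0]-p[0])<.05)&(abs(W[...,1]-p[1])<.05)
amb=near&(g[...,0]<16)&(g[...,1]>140)&(g[...,2]>25)
for lo in np.arange(-.004,.064,.008):
    m=amb&(W[...,2]-b>lo)&(W[...,2]-b<lo+.008)
    if m.sum()>8:
        P=W[m][:,:2]*1000; print("h %.0f n %d"%((lo+.004)*1000,m.sum()),np.round(P.mean(0)-p[:2]*1000,1))
m=near&(g[...,2]>100)&(W[...,2]-b>.07); P=W[m]; print("cap",m.sum(),np.round(rect(P[:,:2])[0]-p[:2]*1000,1),np.round(rect(P[:,:2])[1],1),P[:,2].max()-b)
m=amb; print("lowest amber z rel",np.percentile(W[m][:,2],2)-b)
E
python3 tilt.py
```

```text
h 0 n 13 [-11.1  12. ]
h 8 n 59 [-10.   11.2]
h 16 n 55 [-11.4  10.9]
h 24 n 50 [-13.4   9.1]
h 32 n 48 [-14.    7.6]
h 40 n 49 [-14.3   7.9]
h 48 n 50 [-13.7   8.5]
h 56 n 63 [-13.9   6. ]
h 64 n 75 [-10.4   6.3]
cap 39 [ -4.4 -10.4] [ 9.8 36.7] 0.08797189860478705
lowest amber z rel 0.003598750557515795
```

```bash
python3 - <<'E'
from h import *
from cell import camera,readout
c=camera("side"); g=cv2.cvtColor(c["color"],cv2.COLOR_BGR2HSV)
a=c["color"][60:130,310:390]; cv2.imwrite("pics/g6.png",cv2.resize(a,(640,560),interpolation=cv2.INTER_CUBIC))
amb=(g[...,0]<16)&(g[...,1]>140)&(g[...,2]>25); amb[:,:310]=0; amb[:,390:]=0; amb[:60]=0; amb[130:]=0
f=210/np.tan(np.radians(float(c["fov_y"])/2)); d=c["R"]@[0,0,-1]; vp=np.array([c["cx"]+f*d[0]/d[2],c["cy"]+f*d[1]/d[2]])
rows=[(v,np.where(amb[v])[0].min(),np.where(amb[v])[0].max()) for v in range(60,130) if amb[v].sum()>3]
r=np.array(rows); print(r[::3].tolist())
k=r[4:-6]; s=np.polyfit(k[:,0],k[:,2],1)[0]; s2=np.polyfit(k[:,0],k[:,1],1)[0]; q=k.mean(0); print("right edge slope du/dv",s,"left",s2,"vertical predicts",(vp[0]-q[2])/(vp[1]-q[0]))
E
```

```text
[[85, 329, 342], [88, 328, 343], [91, 329, 342], [94, 329, 342], [97, 329, 342], [100, 329, 341], [103, 328, 340], [106, 328, 339], [109, 327, 339], [112, 323, 338], [115, 323, 338], [118, 327, 334]]
right edge slope du/dv -0.21000000000000169 left -0.19173913043478194 vertical predicts -0.12926330376980227
```

View pics/g6.png

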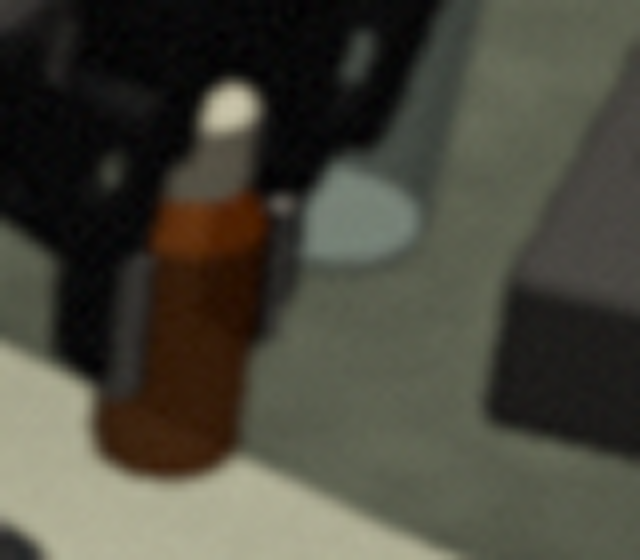

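Tilt is about 0.06 rad at most, harmless. Lower it.

Call:
apply_moves(steps=[[[-0.8,-0.9,8,0,0,0],[0,0,20,0,0,0],[0,0,22,0,0,0],[0,0,22,0,0,0],[0,0,20,0,0,0],[0,0,16,0,0,0],[0,0,9,0,0,0],[0,0,4,0,0,0],[0,0,0,0,0,0],[0,0,0,0,0,0]]])

```text
t: 33.02
tool_pos: [0.5169, -0.1844, 0.2081]
eef_rot: [0.001, 0.125, 0.992, -0.0]
force: [0.5, 0.5, -1.2]
finger_gap: 0.0347
grasp_force: 59.8
```

Call:
apply_moves(steps=[[[0,0,2,0,0,0],[0,0,1,0,0,0],[0,0,1,0,0,0],[0,0,1,0,0,0],[0,0,0,0,0,0],[0,0,0,0,0,0]]])

```text
t: 33.78
tool_pos: [0.5166, -0.1843, 0.2024]
eef_rot: [-0.0, 0.125, 0.992, -0.0]
force: [0.1, 0.1, -0.5]
finger_gap: 0.0348
grasp_force: 59.8
```

Call:
apply_moves(steps=[[[0,0,1,0,0,0],[0,0,1,0,0,0],[0,0,0.5,0,0,0],[0,0,0,0,0,0],[0,0,0,0,0,0]]])

```text
t: 34.4
tool_pos: [0.5166, -0.1843, 0.1999]
eef_rot: [0.0, 0.125, 0.992, -0.0]
force: [-0.0, 0.3, -1.5]
finger_gap: 0.0343
grasp_force: 59.8
```

Call:
apply_moves(steps=[[[0,0,0.5,0,0,0],[0,0,0.3,0,0,0],[0,0,0,0,0,0],[0,0,0,0,0,0]]])

```text
t: 34.9
tool_pos: [0.5165, -0.1843, 0.1991]
eef_rot: [-0.0, 0.125, 0.992, -0.0]
force: [-0.3, -1.5, -1.0]
finger_gap: 0.0351
grasp_force: 59.8
```

Call:
apply_moves(steps=[[[0,0,0.4,0,0,0],[0,0,0.4,0,0,0],[0,0,0,0,0,0],[0,0,0,0,0,0]]])

```text
t: 35.4
tool_pos: [0.5165, -0.1843, 0.1989]
eef_rot: [0.0, 0.125, 0.992, -0.0]
force: [-2.4, 0.5, 5.8]
finger_gap: 0.0345
grasp_force: 60.4
```

Contact. Release and go to the square bottle.

Call:
apply_moves(steps=[[[0,0,0,0,0,0],[0,0,0,0,0,0],[0,0,0,0,0,0],[0,0,0,0,0,0],[0,0,0,0,0,0],[0,0,0,0,0,0]]], gripper=-1)

```text
t: 36.15
tool_pos: [0.5165, -0.1842, 0.1983]
eef_rot: [-0.0, 0.125, 0.992, 0.0]
force: [0.3, 0.1, -1.1]
finger_gap: 0.0854
grasp_force: 0.0
```

Call:
apply_moves(steps=[[[0,0,-8,0,0,0],[0,0,-15,0,0,0],[0,0,-25,0,0,0],[0,0,-30,0,0,0],[0,0,-30,0,0,0],[0,0,-20,0,0,0],[0,0,-10,0,0,0],[0,0,0,0,0,0]]])

```text
t: 37.15
tool_pos: [0.5167, -0.1843, 0.3374]
eef_rot: [0.001, 0.125, 0.992, -0.0]
force: [0.9, -0.1, -0.5]
finger_gap: 0.0856
grasp_force: 0.0
```

```bash
python3 chk.py 516 -184 92; python3 go.py 629 209.2 335; 
```

```text
top z 0.09393496296327837 ctr (515.2900390625, -184.082763671875) tray x,y -35.013878108599265 -0.4476673199041191
t 37.2 tcp [ 516.4 -184.2  336.3] yaw y 75.65 zaxis [ 0. -0. -1.] F [ 0.  -0.4  0.5] gap 0.08538538962071614
tool shift to target [-11.5 409.1   1.3]
```

Call:
apply_moves(steps=[[[0,13,0,0,0,0],[-1,28,0,0,0,0],[-1,36,0,0,0,0],[-1,36,0,0,0,0],[-1,36,0,0,0,0],[-1,36,0,0,0,0],[-1,36,0,0,0,0],[-1,36,0,0,0,0],[-1,36,0,0,0,0],[-1,36,0,0,0,0]]])

```text
t: 38.45
tool_pos: [0.6066, 0.1343, 0.335]
eef_rot: [-0.001, 0.125, 0.992, -0.0]
force: [0.2, -0.5, -1.1]
finger_gap: 0.0852
grasp_force: 0.0
```

Call:
apply_moves(steps=[[[-1,36,0,0,0,0],[-1,26,0,0,0,0],[0,12,0,0,0,0],[0,5,0,0,0,0],[0,0,0,0,0,4],[0,0,0,0,0,0]]])

```text
t: 39.2
tool_pos: [0.6282, 0.2075, 0.3362]
eef_rot: [-0.0, 0.16, 0.987, -0.0]
force: [-0.1, -0.8, 0.5]
finger_gap: 0.0855
grasp_force: 0.0
```

```bash
python3 go.py 629 209.2 227
```

```text
t 39.2 tcp [628.2 207.5 336.2] yaw y 71.63 zaxis [-0.001 -0.    -1.   ] F [-0.1 -0.8  0.5] gap 0.08547097145742438
tool shift to target [ -0.3   1.9 109.2]
```

Call:
apply_moves(steps=[[[-0.3,1.5,10,0,0,0],[0,0,20,0,0,0],[0,0,22,0,0,0],[0,0,20,0,0,0],[0,0,18,0,0,0],[0,0,12,0,0,0],[0,0,5,0,0,0],[0,0,1.5,0,0,0],[0,0,0,0,0,0]]])

```text
t: 40.33
tool_pos: [0.6293, 0.2097, 0.2284]
eef_rot: [0.001, 0.159, 0.987, 0.0]
force: [0.1, -0.5, -0.4]
finger_gap: 0.0854
grasp_force: 0.0
```

Call:
apply_moves(steps=[[[0,0,0,0,0,0],[0,0,0,0,0,0],[0,0,0,0,0,0],[0,0,0,0,0,0],[0,0,0,0,0,0],[0,0,0,0,0,0],[0,0,0,0,0,0],[0,0,0,0,0,0]]], gripper=1)

```text
t: 41.32
tool_pos: [0.6293, 0.2097, 0.2283]
eef_rot: [0.0, 0.159, 0.987, 0.0]
force: [1.0, -0.3, 4.3]
finger_gap: 0.0351
grasp_force: 60.6
```

Call:
apply_moves(steps=[[[0,0,-5,0,0,0],[0,0,-10,0,0,0],[0,0,-15,0,0,0],[0,0,-20,0,0,0],[0,0,-20,0,0,0],[0,0,-15,0,0,0],[0,0,-10,0,0,0],[0,0,-5,0,0,0],[0,0,0,0,0,0]]])

```text
t: 42.45
tool_pos: [0.6291, 0.2096, 0.3278]
eef_rot: [-0.0, 0.159, 0.987, -0.0]
force: [0.1, -0.7, -2.3]
finger_gap: 0.0356
grasp_force: 60.3
```

```bash
python3 go.py 450.3 -167.7 327
```

```text
t 42.45 tcp [629.1 209.6 327.8] yaw y 71.65 zaxis [-0. -0. -1.] F [ 0.1 -0.7 -2.3] gap 0.03557798919928312
tool shift to target [  50.9 -414.4    0.8]
```

Call:
apply_moves(steps=[[[1,-9,0,0,0,0],[2,-18,0,0,0,0],[3,-25,0,0,0,0],[3,-25,0,0,0,0],[3,-25,0,0,0,0],[3,-25,0,0,0,0],[3,-25,0,0,0,0],[3,-25,0,0,0,0],[3,-25,0,0,0,0],[3,-25,0,0,0,0]]])

```text
t: 43.7
tool_pos: [0.5309, 0.0015, 0.3272]
eef_rot: [-0.001, 0.16, 0.987, -0.0]
force: [0.2, -0.0, -1.0]
finger_gap: 0.0355
grasp_force: 60.3
```

Call:
apply_moves(steps=[[[3,-25,0,0,0,0],[3,-25,0,0,0,0],[3,-25,0,0,0,0],[3,-25,0,0,0,0],[3,-25,0,0,0,0],[3,-25,0,0,0,0],[3,-23,0,0,0,0],[3,-13,0,0,0,0],[0,0,0,0,0,-4],[0,0,0,0,0,0]]])

```text
t: 44.95
tool_pos: [0.4503, -0.1664, 0.3276]
eef_rot: [-0.0, 0.125, 0.992, 0.0]
force: [0.1, 0.4, -0.1]
finger_gap: 0.0355
grasp_force: 60.3
```

```bash
python3 go.py 450.3 -167.7 198.4; python3 - <<'E'
from cell import camera
import cv2,numpy as np
b=camera("side")["color"]
cv2.imwrite("pics/g7.png",cv2.resize(b[30:230,220:420],(400,400)))
E
```

```text
t 44.95 tcp [ 450.3 -166.4  327.6] yaw y 75.58 zaxis [-0.  0. -1.] F [ 0.1  0.4 -0.1] gap 0.03548627016214239
tool shift to target [ -0.4  -1.3 129.2]
```

View pics/g7.png

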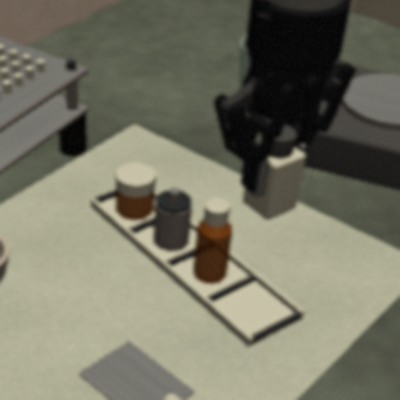

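Jar, canister and slim bottle stand in their compartments (crop (135,190), (172,220), (213,245)); the square bottle hangs upright at (275,180). Lower it.

Call:
apply_moves(steps=[[[-0.3,-1.3,8,0,0,0],[0,0,20,0,0,0],[0,0,22,0,0,0],[0,0,22,0,0,0],[0,0,20,0,0,0],[0,0,16,0,0,0],[0,0,9,0,0,0],[0,0,5,0,0,0],[0,0,0,0,0,0],[0,0,0,0,0,0]]])

```text
t: 46.25
tool_pos: [0.451, -0.1678, 0.2064]
eef_rot: [0.001, 0.125, 0.992, -0.0]
force: [-0.1, 0.2, -0.7]
finger_gap: 0.0356
grasp_force: 60.3
```

Call:
apply_moves(steps=[[[0,0,2,0,0,0],[0,0,1,0,0,0],[0,0,1,0,0,0],[0,0,0,0,0,0],[0,0,0,0,0,0]]])

```text
t: 46.88
tool_pos: [0.4506, -0.1677, 0.2018]
eef_rot: [0.0, 0.125, 0.992, 0.0]
force: [0.2, -0.3, -0.1]
finger_gap: 0.0354
grasp_force: 60.3
```

Call:
apply_moves(steps=[[[0,0,1,0,0,0],[0,0,1,0,0,0],[0,0,0.5,0,0,0],[0,0,0,0,0,0],[0,0,0,0,0,0]]])

```text
t: 47.5
tool_pos: [0.4506, -0.1677, 0.1993]
eef_rot: [0.0, 0.125, 0.992, -0.0]
force: [-0.1, -0.1, -0.6]
finger_gap: 0.0355
grasp_force: 60.3
```

Call:
apply_moves(steps=[[[0,0,0.4,0,0,0],[0,0,0.4,0,0,0],[0,0,0,0,0,0],[0,0,0,0,0,0]]])

```text
t: 48.0
tool_pos: [0.4506, -0.1677, 0.1985]
eef_rot: [-0.0, 0.125, 0.992, 0.0]
force: [-0.1, 0.3, -1.5]
finger_gap: 0.035
grasp_force: 60.3
```

Call:
apply_moves(steps=[[[0,0,0.4,0,0,0],[0,0,0.4,0,0,0],[0,0,0,0,0,0],[0,0,0,0,0,0]]])

```text
t: 48.5
tool_pos: [0.4506, -0.1677, 0.1982]
eef_rot: [0.0, 0.125, 0.992, -0.0]
force: [-1.4, 0.5, 5.3]
finger_gap: 0.0351
grasp_force: 60.9
```

Call:
apply_moves(steps=[[[0,0,0,0,0,0],[0,0,0,0,0,0],[0,0,0,0,0,0],[0,0,0,0,0,0],[0,0,0,0,0,0],[0,0,0,0,0,0]]], gripper=-1)

```text
t: 49.25
tool_pos: [0.4506, -0.1677, 0.1977]
eef_rot: [-0.0, 0.125, 0.992, 0.0]
force: [0.9, 0.5, -0.2]
finger_gap: 0.0854
grasp_force: 0.0
```

Call:
apply_moves(steps=[[[0,0,-8,0,0,0],[0,0,-15,0,0,0],[0,0,-25,0,0,0],[0,0,-30,0,0,0],[0,0,-30,0,0,0],[0,0,-25,0,0,0],[0,0,-15,0,0,0],[0,0,0,0,0,0]]])

```text
t: 50.25
tool_pos: [0.451, -0.1678, 0.3474]
eef_rot: [0.002, 0.125, 0.992, -0.0]
force: [-0.1, -0.1, -0.8]
finger_gap: 0.0854
grasp_force: 0.0
```

Call:
apply_moves(steps=[[[0,15,0,0,0,0],[0,30,0,0,0,0],[0,30,0,0,0,0],[0,30,0,0,0,0],[0,30,0,0,0,0],[0,30,0,0,0,0],[0,20,0,0,0,0],[0,10,0,0,0,0],[0,0,0,0,0,0]]])

```text
t: 51.38
tool_pos: [0.4988, 0.022, 0.345]
eef_rot: [-0.001, 0.124, 0.992, -0.0]
force: [-0.9, 0.4, 0.4]
finger_gap: 0.0856
grasp_force: 0.0
```

```bash
for a in "648 -216 52" "582 -200 70" "516 -184 92" "450 -168 80"; do python3 chk.py $a; done; python3 - <<'E'
from cell import camera
import cv2,numpy as np
a=camera("top")["color"]; b=camera("side")["color"]
cv2.imwrite("pics/g8.png",np.hstack([cv2.resize(a[80:280,300:500],(400,400)),cv2.resize(b[80:230,230:380],(400,400))]))
E
```

```text
top z 0.05425555051437062 ctr (647.334228515625, -218.80316162109375) tray x,y 101.50073730354427 -2.668878917079585
top z 0.07188894284759034 ctr (580.394287109375, -200.53233337402344) tray x,y 32.134861674194354 -0.8928669577487438
top z 0.09489583346140654 ctr (514.9083251953125, -184.15403747558594) tray x,y -35.36757234330796 -0.6079352824932867
top z 0.08284978160432536 ctr (448.75653076171875, -167.15370178222656) tray x,y -103.66499644823988 0.1222572280267161
```

View pics/g8.png

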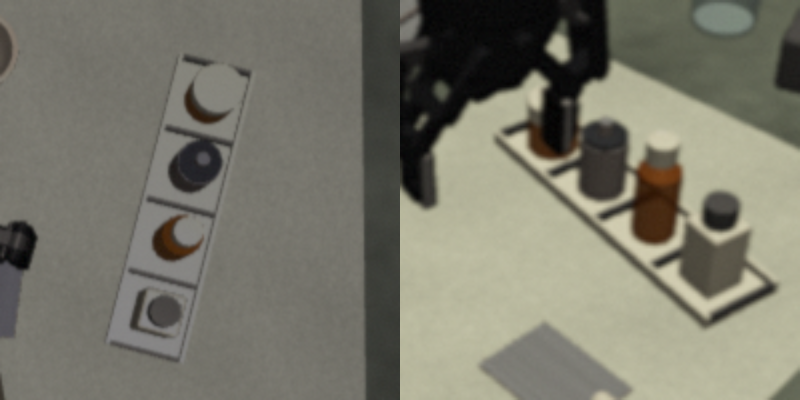

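All four stand upright and centred, from far to near jar, canister, slim bottle, square bottle. The gripper is clear. Handing in.

```bash
python3 -c "
from cell import workorder; print(workorder.sign_off())"
```

```text
the job is handed in; nothing more can be done
None
```

All four containers stand upright in the tray in reverse order (far to near: jar, canister, slim bottle, square bottle), each about 4 mm or less from its compartment centre by the camera, and I handed the job in at about 52 s; the sign-off gave no verdict.

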